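Load the full rivet magazine into the press dock

TASK

The rivet press on the leather bench needs a fresh magazine: lift the closed magazines on the cutting mat to feel which one is full, and slide that one, under control and not dropped, down into the press's sloping dock, then push until the dock's sprung side ball clicks into its groove and it sits fully home. Never put an empty magazine into the dock; in the end the empty ones stand upright on the green cutting mat. Leave the thread cone, the tin and the mallet alone.

Things in the scene. Friction and masses are not known exactly. Their poses are not given: they have to be found in the camera images.
- magazine_a: one of three closed rivet magazines that look exactly alike, standing loose on the mat: an upright box 64 mm (x) x 40 mm (y) x 120 mm tall (z). Origin: centre of its underside, z up. Plain bare metal from 24.5 to 108 mm height, then a black cap 56 x 34 mm. Just one of the three is full, 0.57 to 0.69 kg; the others are empty, 0.23 to 0.28 kg; only lifting tells which.
- magazine_b: another of the three magazines, same size and look as magazine_a; it too may be full or empty. Foot of each magazine: the two sides that face +y and -y are chamfered 6 mm at 45 degrees at the bottom edge and carry a level groove 15 mm wide and 5 mm deep, at 9.5 to 24.5 mm height, so that it fits the dock either way round.
- magazine_c: the last of the three magazines, same size, look and foot as the others; it too may be full or empty. Balance point of each: on its middle axis near 60 mm height; the full one's contents have 1 to 2 mm of play inside.
- dock: the press's fixed magazine dock: a rectangular metal well leaning 30 degrees from vertical towards its own -x side (roughly to the robot). Origin: centre of the well's floor, 72 mm above the bench; z leads out of the well along its slope, y is level. Inside 67 mm (x) x 43 mm (y), 50 mm deep along z, walls 6 mm; lips flare out 34 degrees from there to z = 62 mm.
- dock_mouth (a point): centre of the well's mouth, 50 mm along z from the dock's origin, axes as the dock's. A magazine goes in foot first, z along the well's z, its y along the well's y or opposite. Fully home its underside is on the well's floor and 70 mm of it stands out. Let go in the well it stays some 15 to 20 mm short of home, on the ball; the push past takes some 5 to 15 N beyond its own weight.
- ball_spot (a point): rest centre of the dock's sprung ball, at x = 0, y = +22.5 mm, z = 17 mm of the dock: it stands out of the well's +y wall. Outside that wall is the ball's spring barrel, 22 mm thick, 24 mm long (30 mm with its brass end).
- ball (a joint): how far the dock's sprung steel ball (16 mm across) is pushed back into the wall, in m: 0 = fully out, 7 mm into the well, also when it has clicked into a magazine's groove; about 0.0025 to 0.0055 when it rides on a magazine's plain side; 0.0075 at its stop. Its spring pushes with about 11 N when out and 20 N when riding.
- press: the grey rivet press, fixed, carrying the dock. Origin: on the bench straight below the dock's origin; axes level, x and y as the dock's seen from above. Base plate 200 mm (x) x 310 mm (y, from -80 to +230 mm), 16 mm thick; column and head 240 mm tall between y = 159 and 221 mm, x = -63 to 88 mm; a low steel feed chute (top 46 mm above the bench) joins the column to the dock.
- mat: the green cutting mat the magazines stand on, fixed, 210 x 405 mm and 4 mm thick; origin: centre of its underside, on the bench
- thread_cone: bystander: cone of pale thread, 72 mm wide, 118 mm tall, standing; origin at the centre of its underside
- glue_tin: bystander: closed tin, 80 mm wide, 100 mm tall, standing; origin at the centre of its underside
- mallet: bystander: hammer with a wooden handle, about 260 mm long, lying on the bench; origin on the bench under the middle of its length, x along the handle towards the head, which is 96 mm wide

How it is judged:
On the way, in this order (a step that is already met when the one before it is completed fails the run):
1. a magazine is lifted off the mat (height (world z) of any of magazine_a, magazine_b, magazine_c above 0.02 m), for 0.2 s.
2. a magazine is down in the dock's well, not yet home (((z of magazine_a in the frame of dock between 0.006 and 0.045 m and x of magazine_a in the frame of dock between -0.02 and 0.02 m and y of magazine_a in the frame of dock between -0.02 and 0.02 m) or (z of magazine_b in the frame of dock between 0.006 and 0.045 m and x of magazine_b in the frame of dock between -0.02 and 0.02 m and y of magazine_b in the frame of dock between -0.02 and 0.02 m) or (z of magazine_c in the frame of dock between 0.006 and 0.045 m and x of magazine_c in the frame of dock between -0.02 and 0.02 m and y of magazine_c in the frame of dock between -0.02 and 0.02 m))).
3. it is fully home and the ball has clicked into its groove (((z of magazine_a in the frame of dock between -0.003 and 0.003 m and x of magazine_a in the frame of dock between -0.006 and 0.006 m and y of magazine_a in the frame of dock between -0.006 and 0.006 m and angle between the z axis of magazine_a and the z axis of dock, either way round below 0.08 rad and value of joint ball below 0.0015 m) or (z of magazine_b in the frame of dock between -0.003 and 0.003 m and x of magazine_b in the frame of dock between -0.006 and 0.006 m and y of magazine_b in the frame of dock between -0.006 and 0.006 m and angle between the z axis of magazine_b and the z axis of dock, either way round below 0.08 rad and value of joint ball below 0.0015 m) or (z of magazine_c in the frame of dock between -0.003 and 0.003 m and x of magazine_c in the frame of dock between -0.006 and 0.006 m and y of magazine_c in the frame of dock between -0.006 and 0.006 m and angle between the z axis of magazine_c and the z axis of dock, either way round below 0.08 rad and value of joint ball below 0.0015 m))), for 0.2 s.
At the end, for the whole second after the job is handed in: One magazine in the dock, underside within 3 mm of its floor, 6 mm of its middle, 0.08 rad of its axis, ball in its groove (joint under 1.5 mm); the other two upright (0.1 rad) on the mat (undersides within 8 mm of its top), each weighing under 4 N there, so both empty; all at rest (((z of magazine_a in the frame of dock between -0.003 and 0.003 m and x of magazine_a in the frame of dock between -0.006 and 0.006 m and y of magazine_a in the frame of dock between -0.006 and 0.006 m and angle between the z axis of magazine_a and the z axis of dock, either way round below 0.08 rad and value of joint ball below 0.0015 m and linear speed of each of magazine_a, magazine_b, magazine_c below 0.02 m/s and angle between each of magazine_b, magazine_c's own z axis and vertical below 0.1 rad and height (world z) of magazine_b between -0.004 and 0.012 m and contact force between magazine_b and mat between 1 and 4 N and height (world z) of magazine_c between -0.004 and 0.012 m and contact force between magazine_c and mat between 1 and 4 N) or (z of magazine_b in the frame of dock between -0.003 and 0.003 m and x of magazine_b in the frame of dock between -0.006 and 0.006 m and y of magazine_b in the frame of dock between -0.006 and 0.006 m and angle between the z axis of magazine_b and the z axis of dock, either way round below 0.08 rad and value of joint ball below 0.0015 m and linear speed of each of magazine_b, magazine_a, magazine_c below 0.02 m/s and angle between each of magazine_a, magazine_c's own z axis and vertical below 0.1 rad and height (world z) of magazine_a between -0.004 and 0.012 m and contact force between magazine_a and mat between 1 and 4 N and height (world z) of magazine_c between -0.004 and 0.012 m and contact force between magazine_c and mat between 1 and 4 N) or (z of magazine_c in the frame of dock between -0.003 and 0.003 m and x of magazine_c in the frame of dock between -0.006 and 0.006 m and y of magazine_c in the frame of dock between -0.006 and 0.006 m and angle between the z axis of magazine_c and the z axis of dock, either way round below 0.08 rad and value of joint ball below 0.0015 m and linear speed of each of magazine_c, magazine_a, magazine_b below 0.02 m/s and angle between each of magazine_a, magazine_b's own z axis and vertical below 0.1 rad and height (world z) of magazine_a between -0.004 and 0.012 m and contact force between magazine_a and mat between 1 and 4 N and height (world z) of magazine_b between -0.004 and 0.012 m and contact force between magazine_b and mat between 1 and 4 N))); the robot touches nothing.
It fails at once if an empty magazine was put into the dock (one is in it while the full one weighs on the mat) ((z of magazine_a in the frame of dock between -0.02 and 0.045 m and x of magazine_a in the frame of dock between -0.02 and 0.02 m and y of magazine_a in the frame of dock between -0.02 and 0.02 m and ((contact force between magazine_b and mat above 4 N and contact force between magazine_b and the fingers below 0.1 N) or (contact force between magazine_c and mat above 4 N and contact force between magazine_c and the fingers below 0.1 N))) or (z of magazine_b in the frame of dock between -0.02 and 0.045 m and x of magazine_b in the frame of dock between -0.02 and 0.02 m and y of magazine_b in the frame of dock between -0.02 and 0.02 m and ((contact force between magazine_a and mat above 4 N and contact force between magazine_a and the fingers below 0.1 N) or (contact force between magazine_c and mat above 4 N and contact force between magazine_c and the fingers below 0.1 N))) or (z of magazine_c in the frame of dock between -0.02 and 0.045 m and x of magazine_c in the frame of dock between -0.02 and 0.02 m and y of magazine_c in the frame of dock between -0.02 and 0.02 m and ((contact force between magazine_a and mat above 4 N and contact force between magazine_a and the fingers below 0.1 N) or (contact force between magazine_b and mat above 4 N and contact force between magazine_b and the fingers below 0.1 N)))).
It fails at once if a magazine was dropped or slammed into the well (over 0.45 m/s inside it) ((z of magazine_a in the frame of dock between -0.02 and 0.045 m and x of magazine_a in the frame of dock between -0.02 and 0.02 m and y of magazine_a in the frame of dock between -0.02 and 0.02 m and linear speed of magazine_a above 0.45 m/s) or (z of magazine_b in the frame of dock between -0.02 and 0.045 m and x of magazine_b in the frame of dock between -0.02 and 0.02 m and y of magazine_b in the frame of dock between -0.02 and 0.02 m and linear speed of magazine_b above 0.45 m/s) or (z of magazine_c in the frame of dock between -0.02 and 0.045 m and x of magazine_c in the frame of dock between -0.02 and 0.02 m and y of magazine_c in the frame of dock between -0.02 and 0.02 m and linear speed of magazine_c above 0.45 m/s)).
It fails at once if a bystander was moved more than 30 mm (distance of any of thread_cone, glue_tin, mallet from where it was at the start of the episode above 0.03 m).
It also fails if it takes over 58 s, if anything falls off the work surface, if the arm or the gripper's body presses on something with over 40 N, if the wrist force passes 120 N, or if a joint passes its speed limit or range.

ROBOT

A 7-joint arm with a two-finger parallel gripper is mounted at the origin on the work surface. World frame = base frame: x ahead of the robot, y to its left, z up, the work surface at z = 0. Lengths are in m, angles in rad, forces in N, time in s.
With the tool pointing down it reaches from about 0.425 to 0.95 m from the base axis. Payload 4.7 kg.
Tool frame: the origin (TCP) lies on the mounting face of the last link; the fingertips stand 182 mm ahead of it and the grasp point (between the pads) lies 164 mm ahead of it (manip.pinch_z is the distance from the TCP to the grasp point, in m); z points along the fingers, y is the line along which they close (so a half turn about z gives the same grasp; the last joint's range is limited). The gripper opens to 87 mm and grips with 3 to 60 N. Pads are 19 mm wide; open, the fingers measure 117 mm over their backs; the gripper's body (75 mm by 190 mm) begins 51 mm behind the grasp point.
Start: joints at [-1.311, 0.469, -0.049, 1.532, 0.024, 1.141, -0.082], TCP at [0.192, 0.647, 0.405] pointing down, gripper open.
Joint ranges: [-2.59, 2.59], [-0.33, 1.99], [-1.39, 1.29], [0.1, 2.45], [-1.04, 4.18], [0.21, 1.99], [-2.66, 2.66]. Speed limits (rad/s): [2.57, 2.57, 3.14, 3.14, 3.14, 3.14, 3.14].

INTERFACE

Orientations are given as [roll, pitch, yaw] about the fixed x, y, z axes, in that order (R = Rz(yaw) Ry(pitch) Rx(roll)).
In Python, from plant import manip gives the robot as it stands.
- The arm moves only by the tool servo_tool, never from a script. Its argument "series" is a list of rows, each a list of 7 numbers: the turn, a rotation vector about the tool's x, y, z normalised to -1 to 1, where 1 is 0.15 rad, then the shift along the tool's x, y, z normalised to -1 to 1, where 1 is 5 cm, then the opening in per cent of the stroke, from 0 (shut) to 100 (fully open). A call has 1 to 12 rows; each row shifts and turns the commanded pose from where the row before left it, along the tool's axes as they then stand; what a row does not reach is not made up. A row lasts 1/10 s, in which the tool goes at most 50 mm and 8.59 degrees, less where a joint would pass 70% of its speed; a pose out of reach is approached as far as the arm can. A call with a number of a shift or a turn outside -1 to 1 is refused whole. A call with a gripper value outside its range is refused whole. The fingers move at their own pace and stop on an object; the grip force is fixed at half the most. Time passes only in rows, so rows that do not move let the fingers close. It gives the time, the measured TCP pose, the force, the opening and the grip force at its end, in the units of the state.
- manip.observe(): the state, without advancing time (a new reading comes with each control period).
- manip.grab_frame(name): name is "side" or "top" or "wrist"; returns (picture, depth): 420x560x3 uint8, blue, green, red; 420x560 float32, m along the optical axis (not along the pixel's ray), 0 where there is no reading.
- manip.camera_params(name): a dict with "K" (3x3 intrinsics, pixels), "T" (4x4, takes a point from camera to world coordinates); the wrist camera has in their place "tool_from_camera" (4x4, takes a point from camera to tool coordinates, whose origin is the TCP and whose axes are the flange's). Camera axes: x right, y up, looking along -z (the intrinsics and any distortion apply to the point x, -y, -z); pixel columns grow to the right and rows downward; lengths in m; the calibration is good to about 2 mm. A picture is of the moment at which its call begins: read the wrist's pose just before it. camera_params takes no time and is no camera call.
- manip.job_done(): hands the job in; it is judged then, once.
The state is a dict: "time_s": time; "joint_pos": joint angles; "qvel": joint speeds; "joint_torque": joint torques, N m; "position": TCP position; "tool_rot": TCP orientation; "contact_force": force on the tool from outside, world axes, zero at the start; "torque": the same for the moment, N m; "opening": finger opening in m; "grip_force": force on a finger pad.
Only numpy, scipy, OpenCV 4.12 (cv2) and the standard library are available. Lean on these libraries where they do the work, as an engineer would, in place of code of your own. Each camera call takes 0.05 s, during which the arm holds its last target. There are 200 camera calls.

## Working session

There is one attempt and no reset: what is moved stays moved. The work goes in short steps, Python scripts to look and compute and a tool call to move; the robot and the scene stay as the last step left them, time stands still between calls to the robot, and variables do not carry over. Pictures are saved under pics/ and viewed, at most 10 in all, crops included, and the job is handed in when it is done.

Besides the shell and the picture viewer there is one more tool, called as name(argument=value, ...) on one line, values as JSON. servo_tool: Moves the arm, as the interface text tells. Its arguments: {"type":"object","properties":{"series":{"type":"array","items":{"type":"array","items":{"type":"number"}}}},"required":["series"]}

```bash
mkdir -p pics
python3 - <<'E'
from plant import manip
import cv2,numpy as np
for n in("top","side"):
    p,d=manip.grab_frame(n);cv2.imwrite(f"pics/{n}.png",p);np.savez(f"{n}.npz",p=p,d=d)
    c=manip.camera_params(n);print(n,c["K"],np.round(c["T"],3), {k:v for k,v in c.items() if k not in "KT"})
print(manip.camera_params("wrist"));print(manip.observe())
a=cv2.imread("pics/top.png");b=cv2.imread("pics/side.png")
E
```

```text
top [[488.13100723   0.         277.44241869]
 [  0.         488.13100723 210.97397797]
 [  0.           0.           1.        ]] [[ 0.019  0.994 -0.111  0.49 ]
 [-1.     0.02   0.012 -0.075]
 [ 0.014  0.111  0.994  1.059]
 [ 0.     0.     0.     1.   ]] {}
side [[395.47525591   0.         277.41513452]
 [  0.         395.47525591 214.63424677]
 [  0.           0.           1.        ]] [[ 0.971  0.185 -0.153  0.486]
 [-0.239  0.761 -0.602 -0.565]
 [ 0.005  0.621  0.784  0.749]
 [ 0.     0.     0.     1.   ]] {}
{'K': array([[327.2140075 ,   0.        , 281.06779947],
       [  0.        , 327.2140075 , 205.52820071],
       [  0.        ,   0.        ,   1.        ]]), 'tool_from_camera': array([[ 8.86156697e-04,  9.70044462e-01,  2.42925824e-01,
         6.63270652e-02],
       [ 9.99999381e-01, -6.96075879e-04, -8.68296311e-04,
        -8.15809802e-04],
       [-6.73191221e-04,  2.42926443e-01, -9.70044478e-01,
         2.06688701e-02],
       [ 0.00000000e+00,  0.00000000e+00,  0.00000000e+00,
         1.00000000e+00]])}
{'time_s': 0.1, 'joint_pos': array([-1.31091578,  0.46940491, -0.04860857,  1.53357332,  0.02408689,
        1.14099009, -0.08227148]), 'qvel': array([-0.00068363, -0.00328068,  0.00074251, -0.00349273, -0.00024011,
        0.00059129, -0.00162896]), 'joint_torque': array([ 5.14732401e-04, -5.09169459e+01, -8.10176739e-02, -2.36828595e+01,
       -6.13533310e-02,  3.44652298e-02,  7.78368644e-05]), 'position': array([0.19213635, 0.64685578, 0.40377486]), 'tool_rot': array([-3.13980243e+00,  4.35401384e-05,  2.85287634e+00]), 'contact_force': array([ 0.02160942,  0.28687143, -1.14968745]), 'torque': array([-0.07644274,  0.0578003 , -0.01929039]), 'grip_force': 0.0, 'opening': 0.08728285229822409}
```

View pics/top.png

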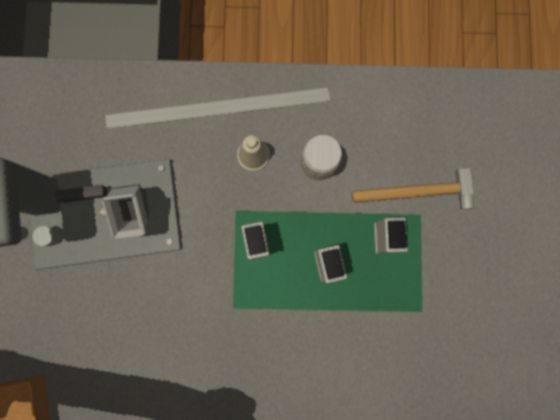

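View pics/side.png

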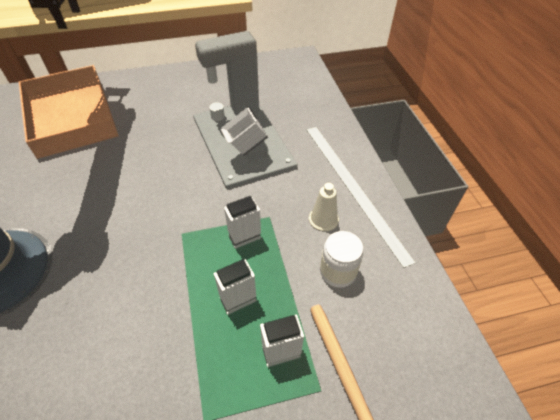

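```bash
cat > h.py <<'E'
import cv2,numpy as np
from plant import manip
from scipy.spatial.transform import Rotation as R
def tcp(o=None):
    o=o or manip.observe();T=np.eye(4);T[:3,:3]=R.from_euler("xyz",o["tool_rot"]).as_matrix();T[:3,3]=o["position"];return T
def camT(n):
    c=manip.camera_params(n);return c["K"],(c["T"] if "T" in c else tcp()@c["tool_from_camera"])
def cloud(d,K,T):
    v,u=np.mgrid[:d.shape[0],:d.shape[1]]
    P=np.stack([(u-K[0,2])/K[0,0]*d,-(v-K[1,2])/K[1,1]*d,-d],-1)
    return P@T[:3,:3].T+T[:3,3]
def ray(uv,z,K,T):
    uv=np.asarray(uv,float).reshape(-1,2)
    D=np.c_[(uv[:,0]-K[0,2])/K[0,0],-(uv[:,1]-K[1,2])/K[1,1],-np.ones(len(uv))]@T[:3,:3].T
    return T[:3,3]+D*((z-T[2,3])/D[:,2])[:,None]
def caps(p,K,T,roi,z=0.124,lo=60,amin=150):
    g=cv2.cvtColor(p,cv2.COLOR_BGR2GRAY);m=np.zeros_like(g);x0,y0,x1,y1=roi
    m[y0:y1,x0:x1]=(p[y0:y1,x0:x1].max(-1)<lo)*255
    out=[]
    for c in cv2.findContours(m,cv2.RETR_EXTERNAL,cv2.CHAIN_APPROX_NONE)[0]:
        if cv2.contourArea(c)<amin: continue
        W=ray(c,z,K,T)[:,:2].astype(np.float32)*1000
        (cx,cy),(w,h),a=cv2.minAreaRect(W)
        if w<h: w,h,a=h,w,a+90
        out.append((round(cx),round(cy),round(w),round(h),round((a+90)%180-90,1),c.reshape(-1,2).mean(0).round()))
    return out
E
python3 - <<'E'
from h import *
z=np.load("top.npz");p,d=z["p"],z["d"];K,T=camT("top")
for lo in(35,45): print(*caps(p,K,T,(234,212,422,312),lo=lo),sep="\n")
C=cloud(d,K,T)
# base plate
r=C[150:270,20:185];zz=r[...,2]
m=((zz>.008)&(zz<.025)).astype(np.uint8)
ys=[];
for i in range(20,90,5):
    j=np.where(m[i])[0]; print(i+150, j.max()+20 if len(j) else None, end=" ")
q=r[(m>0)][:,:2].astype(np.float32)*1000;print(cv2.minAreaRect(q))
# dock
print("z map")
for v in range(184,244,4): print(v,[int(1000*C[v,u,2]) for u in range(98,152,3)])
np.set_printoptions(suppress=True)
print(np.round(C[188,110]*1000),np.round(C[236,140]*1000))
cr=cv2.resize(p[170:260,20:190],None,fx=4.5,fy=4.5,interpolation=cv2.INTER_CUBIC);cr=cv2.convertScaleAbs(cr,alpha=1.8)
cv2.imwrite("pics/dock1.png",cr)
E
```

```text
(555, -321, 47, 22, 7.6, array([399., 235.]))
(497, -196, 47, 25, 14.4, array([335., 264.]))
(555, -318, 46, 33, 1.1, array([397., 234.]))
170 171 175 171 180 172 185 172 190 173 195 174 200 174 205 175 210 176 215 176 220 177 225 177 230 178 235 178 ((596.6312255859375, 286.9866027832031), (200.75344848632812, 310.6329345703125), 9.092116355895996)
z map
184 [43, 42, 14, 1058, 13, 19, 12, 14, 15, 16, 11, 12, 82, 87, 14, 18, 13, 18]
188 [43, 46, 37, 12, 17, 91, 93, 96, 97, 99, 98, 104, 102, 106, 82, 41, 14, 16]
192 [45, 41, 37, 16, 111, 109, 115, 116, 116, 123, 123, 123, 125, 109, 89, 43, 18, 17]
196 [33, 29, 25, 129, 133, 146, 149, 146, 147, 146, 140, 140, 146, 117, 91, 42, 26, 15]
200 [15, 17, 142, 136, 122, 108, 87, 76, 77, 77, 77, 77, 136, 118, 96, 72, 27, 13]
204 [12, 17, 140, 132, 127, 112, 89, 71, 73, 70, 70, 69, 126, 134, 95, 71, 31, 18]
208 [15, 92, 95, 132, 124, 112, 91, 91, 66, 67, 67, 67, 67, 129, 103, 76, 33, 14]
212 [12, 97, 91, 129, 122, 115, 96, 86, 62, 63, 63, 61, 63, 122, 104, 78, 54, 14]
216 [15, 13, 92, 127, 122, 116, 95, 77, 65, 58, 55, 58, 59, 113, 120, 82, 60, 18]
220 [15, 13, 12, 19, 117, 113, 101, 81, 63, 53, 53, 57, 58, 63, 118, 89, 61, 14]
224 [17, 14, 10, 17, 117, 108, 105, 84, 65, 68, 73, 75, 73, 81, 106, 94, 18, 16]
228 [12, 13, 15, 10, 113, 108, 107, 86, 87, 88, 86, 91, 95, 96, 101, 106, 16, 1058]
232 [15, 12, 15, 12, 13, 107, 100, 97, 99, 97, 97, 101, 99, 99, 100, 108, 12, 20]
236 [15, 18, 17, 14, 18, 101, 103, 102, 101, 102, 101, 103, 16, 17, 15, 14, 17, 16]
240 [12, 16, 12, 11, 15, 15, 9, 15, 14, 15, 17, 15, 17, 13, 16, 16, 15, 13]
[649. 273.  17.] [547. 204.  16.]
```

View pics/dock1.png

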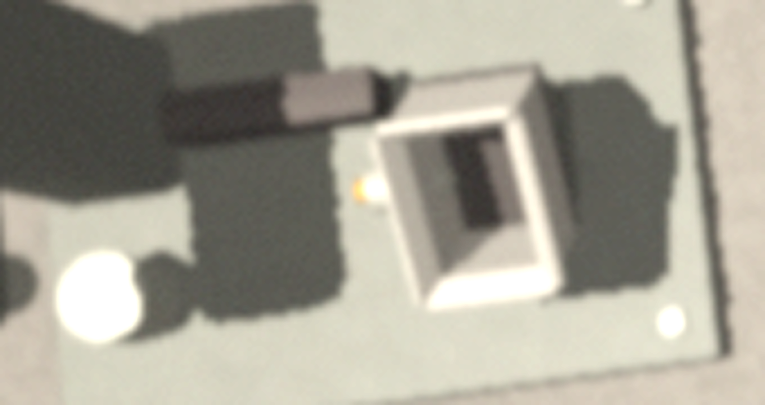

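```bash
cat >> h.py <<'E'
def go(P,psi=None,Rt=None):
    """print delta from measured pose to target TCP pose, in tool axes (mm, deg; and in units)"""
    T=tcp(); 
    if Rt is None: Rt=R.from_euler("xyz",[np.pi,0,np.radians(psi)]).as_matrix()
    dR=T[:3,:3].T@Rt; rv=R.from_matrix(dR).as_rotvec(); dp=np.asarray(P)-T[:3,3]
    print("tcp",np.round(T[:3,3]*1000,1),"turn units",np.round(rv/.15,2),"then shift units after turn",np.round(Rt.T@dp/.05,2),"| shift before turn",np.round(T[:3,:3].T@dp/.05,2))
E
python3 - <<'E'
from h import *
z=np.load("top.npz");p,d=z["p"],z["d"];K,T=camT("top");C=cloud(d,K,T)
for (u,v) in((256,240),(332,264),(396,234)):
    s=np.s_[v-28:v+29,u-28:u+29];m=((C[s][...,2]>.105)&(C[s][...,2]<.15)).astype(np.uint8)
    c=max(cv2.findContours(m,cv2.RETR_EXTERNAL,cv2.CHAIN_APPROX_NONE)[0],key=cv2.contourArea)+[u-28,v-28]
    W=ray(c,.112,K,T)[:,:2].astype(np.float32)*1000;print(cv2.minAreaRect(W), cv2.contourArea(W))
for q in((196,110),(194,128),(236,118),(234,142)): print(np.round(C[q]*1000))
go([.53,-.035,.404],95)
E
```

```text
((539.6571655273438, -43.317020416259766), (63.87114715576172, 39.69276428222656), 12.911457061767578) 2357.9657919968304
((496.8587646484375, -193.113037109375), (63.959495544433594, 40.51395034790039), 14.403182029724121) 2406.2036681720056
((555.8226928710938, -316.3473205566406), (62.415279388427734, 42.341670989990234), 1.144311785697937) 2477.4693017769605
[616. 234. 133.]
[619. 196. 144.]
[542. 224. 103.]
[547. 177. 103.]
tcp [192.1 646.9 403.8] turn units [-0.01  0.01  7.97] then shift units after turn [-14.17   5.54  -0.  ] | shift before turn [-10.36 -11.15   0.02]
```

servo_tool(series=[[0, 0, 0, -0.59, -0.625, 0, 100], [0, 0, 0, -0.59, -0.625, 0, 100], [0, 0, 0, -0.59, -0.625, 0, 100], [0, 0, 0, -0.59, -0.625, 0, 100], [0, 0, 0, -0.59, -0.625, 0, 100], [0, 0, 0, -0.59, -0.625, 0, 100], [0, 0, 0, -0.59, -0.625, 0, 100], [0, 0, 0, -0.59, -0.625, 0, 100], [0, 0, 0, -0.59, -0.625, 0, 100], [0, 0, 0, -0.59, -0.625, 0, 100], [0, 0, 0, -0.59, -0.625, 0, 100], [0, 0, 0, -0.59, -0.625, 0, 100]])

```text
time_s: 1.3
position: [0.425, 0.185, 0.4046]
tool_rot: [3.142, -0.0, 2.853]
contact_force: [-0.4, -0.2, -0.3]
opening: 0.0872
grip_force: 0.0
```

servo_tool(series=[[0, 0, 0, -0.59, -0.625, 0, 100], [0, 0, 0, -0.59, -0.625, 0, 100], [0, 0, 0, -0.59, -0.625, 0, 100], [0, 0, 0, -0.59, -0.625, 0, 100], [0, 0, 0, -0.59, -0.625, 0, 100], [0, 0, 0, -0.59, -0.625, 0, 100], [0, 0, 0.9, 0, 0, 0, 100], [0, 0, 0.9, 0, 0, 0, 100], [0, 0, 0.9, 0, 0, 0, 100], [0, 0, 0.9, 0, 0, 0, 100], [0, 0, 0.9, 0, 0, 0, 100], [0, 0, 0.9, 0, 0, 0, 100]])

```text
time_s: 2.5
position: [0.5408, -0.0433, 0.4043]
tool_rot: [-3.141, -0.0, 2.037]
contact_force: [-0.6, 0.5, 0.3]
opening: 0.087
grip_force: 0.0
```

servo_tool(series=[[0, 0, 0.9, 0, 0, 0, 100], [0, 0, 0.75, 0, 0, 0, 100], [0, 0, 0, 0, 0, 0, 100], [0, 0, 0, 0, 0, 0, 100]])

```text
time_s: 2.9
position: [0.5409, -0.0432, 0.4045]
tool_rot: [-3.141, -0.0, 1.798]
contact_force: [-0.4, 0.1, 0.4]
opening: 0.0871
grip_force: 0.0
```

Run:
```python
from h import *
go([.540,-.043,.404],102.9)
K,T=camT("wrist");p,d=manip.grab_frame("wrist");cv2.imwrite("pics/w1.png",p)
C=cloud(d,K,T);m=((C[...,2]>.118)&(C[...,2]<.135)).astype(np.uint8)
for c in cv2.findContours(m,cv2.RETR_EXTERNAL,cv2.CHAIN_APPROX_NONE)[0]:
    if cv2.contourArea(c)>200: print(cv2.minAreaRect(ray(c,.124,K,T)[:,:2].astype(np.float32)*1000),c.mean(0))
print([np.round(manip.observe()[k],2) for k in("contact_force","joint_pos")])
```

```text
tcp [540.9 -43.2 404.5] turn units [-0.   -0.    0.01] then shift units after turn [ 0.01 -0.02  0.01] | shift before turn [ 0.01 -0.02  0.01]
((540.0470581054688, -41.760169982910156), (55.17251968383789, 33.676231384277344), 13.077970504760742) [[281.45145631 204.67475728]]
[array([ 0.28,  0.37, -0.05]), array([-0.47,  0.28,  0.58,  1.88, -0.17,  1.04,  0.41])]
```

View pics/w1.png

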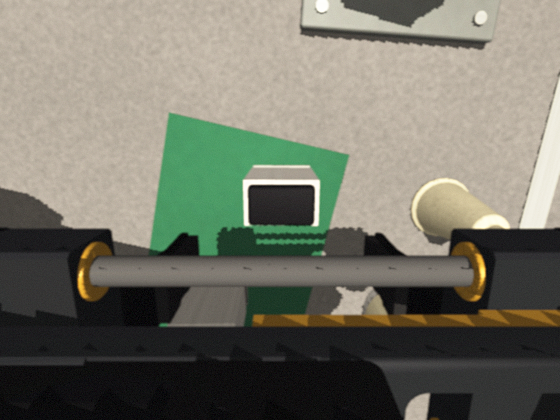

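servo_tool(series=[[0, 0, 0, 0, 0, 0.6, 100], [0, 0, 0, 0, 0, 0.7, 100], [0, 0, 0, 0, 0, 0.7, 100], [0, 0, 0, 0, 0, 0.6, 100], [0, 0, 0, 0, 0, 0.37, 100], [0, 0, 0, 0, 0, 0, 100], [0, 0, 0, 0, 0, 0, 0], [0, 0, 0, 0, 0, 0, 0], [0, 0, 0, 0, 0, 0, 0], [0, 0, 0, 0, 0, 0, 0], [0, 0, 0, 0, 0, 0, 0], [0, 0, 0, 0, 0, 0, 0]])

```text
time_s: 4.15
position: [0.5412, -0.0435, 0.2572]
tool_rot: [3.14, -0.0, 1.795]
contact_force: [-1.8, -0.1, 6.9]
opening: 0.0639
grip_force: 30.0
```

servo_tool(series=[[0, 0, 0, 0, 0, -0.3, 0], [0, 0, 0, 0, 0, -0.3, 0], [0, 0, 0, 0, 0, -0.2, 0], [0, 0, 0, 0, 0, 0, 0], [0, 0, 0, 0, 0, 0, 0], [0, 0, 0, 0, 0, 0, 0]])

```text
time_s: 4.75
position: [0.5406, -0.0432, 0.2954]
tool_rot: [-3.14, -0.0, 1.796]
contact_force: [0.4, 0.4, -1.7]
opening: 0.0638
grip_force: 30.0
```

servo_tool(series=[[0, 0, 0, 0, 0, 0, 0]])

```text
time_s: 4.85
position: [0.5408, -0.0432, 0.2955]
tool_rot: [-3.14, -0.0, 1.795]
contact_force: [-0.1, -0.3, -2.3]
opening: 0.0641
grip_force: 30.0
```

servo_tool(series=[[0, 0, 0, 0, 0, 0.3, 0], [0, 0, 0, 0, 0, 0.3, 0], [0, 0, 0, 0, 0, 0.15, 0], [0, 0, 0, 0, 0, 0.02, 0], [0, 0, 0, 0, 0, 0, 0], [0, 0, 0, 0, 0, 0, 0], [0, 0, 0, 0, 0, 0, 100], [0, 0, 0, 0, 0, 0, 100], [0, 0, 0, 0, 0, 0, 100], [0, 0, 0, 0, 0, 0, 100], [0, 0, 0, 0, 0, 0, 100]])

```text
time_s: 5.95
position: [0.5411, -0.0434, 0.2579]
tool_rot: [3.141, -0.0, 1.795]
contact_force: [-0.3, 0.8, -0.9]
opening: 0.0863
grip_force: 0.0
```

servo_tool(series=[[0, 0, 0, 0, 0, -0.4, 100], [0, 0, 0, 0, 0, -0.7, 100], [0, 0, 0, 0, 0, -0.7, 100], [0, 0, 0, 0, 0, -0.7, 100], [0, 0, 0, 0, 0, -0.4, 100], [0, 0, 0, 0, 0, 0, 100]])

```text
time_s: 6.55
position: [0.5418, -0.0438, 0.4059]
tool_rot: [3.135, 0.001, 1.795]
contact_force: [0.6, -0.1, -0.1]
opening: 0.087
grip_force: 0.0
```

Run:
```python
from h import *
go([.497,-.193,.404],104.4)
```

```text
tcp [541.8 -43.8 405.9] turn units [ 0.04  0.   -0.18] then shift units after turn [-2.67 -1.61  0.04] | shift before turn [-2.71 -1.54  0.03]
```

servo_tool(series=[[0, 0, 0, -0.54, -0.31, 0, 100], [0, 0, 0, -0.54, -0.31, 0, 100], [0, 0, 0, -0.54, -0.31, 0, 100], [0, 0, 0, -0.54, -0.31, 0, 100], [0, 0, 0, -0.54, -0.31, 0, 100], [0, 0, -0.18, 0, 0, 0.3, 100], [0, 0, 0, 0, 0, 0.7, 100], [0, 0, 0, 0, 0, 0.7, 100], [0, 0, 0, 0, 0, 0, 100], [0, 0, 0, 0, 0, 0, 100]])

```text
time_s: 7.55
position: [0.4954, -0.1923, 0.3173]
tool_rot: [-3.14, -0.001, 1.822]
contact_force: [0.8, -1.0, 0.1]
opening: 0.0869
grip_force: 0.0
```

Run:
```python
from h import *
go([.497,-.193,.256],104.4)
K,T=camT("wrist");p,d=manip.grab_frame("wrist")
C=cloud(d,K,T);m=((C[...,2]>.118)&(C[...,2]<.135)).astype(np.uint8)
for c in cv2.findContours(m,cv2.RETR_EXTERNAL,cv2.CHAIN_APPROX_NONE)[0]:
    if cv2.contourArea(c)>200: print(cv2.minAreaRect(ray(c,.124,K,T)[:,:2].astype(np.float32)*1000),c.mean(0))
```

```text
tcp [ 495.4 -192.3  317.3] turn units [-0.01 -0.   -0.  ] then shift units after turn [-0.02  0.03  1.23] | shift before turn [-0.02  0.03  1.23]
((495.7195129394531, -186.63694763183594), (54.83162307739258, 22.303112030029297), 14.491795539855957) [[285.93536122 235.64638783]]
((542.5451049804688, -58.5578727722168), (55.99132537841797, 8.479047775268555), 14.397096633911133) [[450.23703704   8.76666667]]
```

servo_tool(series=[[0, 0, 0, 0, 0.02, 0.5, 100], [0, 0, 0, 0, 0, 0.5, 100], [0, 0, 0, 0, 0, 0.22, 100], [0, 0, 0, 0, 0, 0, 100], [0, 0, 0, 0, 0, 0, 0], [0, 0, 0, 0, 0, 0, 0], [0, 0, 0, 0, 0, 0, 0], [0, 0, 0, 0, 0, 0, 0], [0, 0, 0, 0, 0, 0, 0], [0, 0, 0, 0, 0, 0, 0]])

```text
time_s: 8.6
position: [0.4969, -0.1921, 0.2574]
tool_rot: [3.14, 0.0, 1.823]
contact_force: [0.4, 0.6, 5.9]
opening: 0.0635
grip_force: 30.0
```

servo_tool(series=[[0, 0, 0, 0, 0, -0.3, 0], [0, 0, 0, 0, 0, -0.3, 0], [0, 0, 0, 0, 0, -0.2, 0], [0, 0, 0, 0, 0, 0, 0], [0, 0, 0, 0, 0, 0, 0], [0, 0, 0, 0, 0, 0, 0]])

```text
time_s: 9.2
position: [0.4961, -0.1917, 0.2959]
tool_rot: [-3.14, -0.001, 1.822]
contact_force: [-0.1, -0.3, -2.7]
opening: 0.0636
grip_force: 30.0
```

servo_tool(series=[[0, 0, 0, 0, 0, 0, 0]])

```text
time_s: 9.3
position: [0.4962, -0.1918, 0.296]
tool_rot: [-3.14, -0.001, 1.822]
contact_force: [0.1, 0.2, -2.6]
opening: 0.0639
grip_force: 30.0
```

Empty too (about 2.6 N). Put it back and go to the third.

servo_tool(series=[[0, 0, 0, 0, 0, 0.3, 0], [0, 0, 0, 0, 0, 0.3, 0], [0, 0, 0, 0, 0, 0.15, 0], [0, 0, 0, 0, 0, 0.02, 0], [0, 0, 0, 0, 0, 0, 0], [0, 0, 0, 0, 0, 0, 0], [0, 0, 0, 0, 0, 0, 100], [0, 0, 0, 0, 0, 0, 100], [0, 0, 0, 0, 0, 0, 100], [0, 0, 0, 0, 0, 0, 100], [0, 0, 0, 0, 0, 0, 100]])

```text
time_s: 10.4
position: [0.4965, -0.192, 0.2583]
tool_rot: [3.141, 0.0, 1.822]
contact_force: [0.9, -0.5, -0.7]
opening: 0.0859
grip_force: 0.0
```

servo_tool(series=[[0, 0, 0, 0, 0, -0.4, 100], [0, 0, 0, 0, 0, -0.7, 100], [0, 0, 0, 0, 0, -0.7, 100], [0, 0, 0, 0, 0, -0.7, 100], [0, 0, 0, 0, 0, -0.4, 100], [0, 0, 0, 0, 0, 0, 100]])

```text
time_s: 11.0
position: [0.4971, -0.1927, 0.4063]
tool_rot: [3.136, 0.002, 1.822]
contact_force: [0.0, 0.2, -1.2]
opening: 0.0873
grip_force: 0.0
```

Run:
```python
from h import *
go([.556,-.316,.404],91.1)
```

```text
tcp [ 497.1 -192.7  406.3] turn units [0.04 0.01 1.55] then shift units after turn [-2.49  1.13  0.05] | shift before turn [-2.68  0.53  0.05]
```

servo_tool(series=[[0, 0, 0, -0.54, 0.11, 0, 100], [0, 0, 0, -0.54, 0.11, 0, 100], [0, 0, 0, -0.54, 0.11, 0, 100], [0, 0, 0, -0.54, 0.11, 0, 100], [0, 0, 0, -0.54, 0.11, 0, 100], [0, 0, 0.78, 0, 0, 0, 100], [0, 0, 0.77, 0, 0, 0.3, 100], [0, 0, 0, 0, 0, 0.4, 100], [0, 0, 0, 0, 0, 0, 100], [0, 0, 0, 0, 0, 0, 100]])

```text
time_s: 12.0
position: [0.5566, -0.3157, 0.3673]
tool_rot: [-3.14, -0.001, 1.59]
contact_force: [1.0, -0.1, 0.8]
opening: 0.0872
grip_force: 0.0
```

Run:
```python
from h import *
go([.556,-.316,.256],91.1)
K,T=camT("wrist");p,d=manip.grab_frame("wrist")
C=cloud(d,K,T);m=((C[...,2]>.118)&(C[...,2]<.135)).astype(np.uint8)
for c in cv2.findContours(m,cv2.RETR_EXTERNAL,cv2.CHAIN_APPROX_NONE)[0]:
    if cv2.contourArea(c)>200: print(cv2.minAreaRect(ray(c,.124,K,T)[:,:2].astype(np.float32)*1000),c.mean(0))
```

```text
tcp [ 556.6 -315.7  367.3] turn units [-0.01 -0.   -0.  ] then shift units after turn [-0.   -0.01  2.23] | shift before turn [-0.01 -0.01  2.23]
((556.7122192382812, -316.45001220703125), (54.8753547668457, 34.17864990234375), 2.4910731315612793) [[282.53846154 219.70512821]]
((497.9896240234375, -195.38510131835938), (55.24365997314453, 34.10426712036133), 14.253610610961914) [[191.47232472  30.79704797]]
```

servo_tool(series=[[0, 0, -0.1, 0, 0, 0.6, 100], [0, 0, 0, 0, 0, 0.7, 100], [0, 0, 0, 0, 0, 0.6, 100], [0, 0, 0, 0, 0, 0.32, 100], [0, 0, 0, 0, 0, 0, 100], [0, 0, 0, 0, 0, 0, 0], [0, 0, 0, 0, 0, 0, 0], [0, 0, 0, 0, 0, 0, 0], [0, 0, 0, 0, 0, 0, 0], [0, 0, 0, 0, 0, 0, 0], [0, 0, 0, 0, 0, 0, 0]])

```text
time_s: 13.15
position: [0.5569, -0.3162, 0.2583]
tool_rot: [3.14, 0.0, 1.605]
contact_force: [-1.7, -0.6, 5.6]
opening: 0.064
grip_force: 30.0
```

servo_tool(series=[[0, 0, 0, 0, 0, -0.3, 0], [0, 0, 0, 0, 0, -0.3, 0], [0, 0, 0, 0, 0, -0.2, 0], [0, 0, 0, 0, 0, 0, 0], [0, 0, 0, 0, 0, 0, 0], [0, 0, 0, 0, 0, 0, 0]])

```text
time_s: 13.75
position: [0.5565, -0.3155, 0.2965]
tool_rot: [-3.14, -0.001, 1.605]
contact_force: [-0.5, -0.1, -6.5]
opening: 0.0637
grip_force: 30.0
```

Run:
```python
from h import *
o=manip.observe();print(o["contact_force"],o["joint_pos"])
go([.5407,-.0432,.40],100)
```

```text
[-0.49363777 -0.05372402 -6.53358489] [ 0.00257206  0.58801653  0.64323833  1.75520816 -0.42392736  0.94267434
  0.85419831]
tcp [ 556.5 -315.5  296.5] turn units [-0.01 -0.01 -0.94] then shift units after turn [ 5.42  0.63 -2.07] | shift before turn [ 5.46 -0.13 -2.06]
```

```bash
cat >> h.py <<'E'
YAW=9.09;D0=np.array([.6084,.2129,.072])
def dockR(yaw=None):
    return R.from_euler("ZY",[YAW if yaw is None else yaw,-30],degrees=True).as_matrix()
def toolR(): 
    M=dockR();return np.c_[M[:,1],M[:,0],-M[:,2]]
def tcpfor(zd,xd=0,yd=0,g=.2543):  # TCP position for mag underside at dock coords
    return D0+dockR()@np.array([xd,yd,zd+g])
E
python3 - <<'E'
from h import *
go([.604,.081,.47],99.1)
print(tcpfor(.1),tcpfor(0),R.from_matrix(toolR()).as_euler("xyz"))
E
```

```text
tcp [ 556.5 -315.5  296.5] turn units [-0.01 -0.01 -0.83] then shift units after turn [ 7.68  2.19 -3.47] | shift before turn [ 7.9   1.22 -3.46]
[0.43347476 0.18491283 0.3788328 ] [0.48284683 0.19281211 0.29223026] [2.61799388e+00 2.22044605e-16 1.72944676e+00]
```

servo_tool(series=[[0, 0, 0, 0, 0, -0.5, 0], [0, 0, 0, 0, 0, -0.8, 0], [0, 0, 0, 0.2, 0, -0.8, 0], [0, 0, 0, 0.4, 0.05, -0.6, 0], [0, 0, 0, 0.7, 0.1, -0.4, 0], [0, 0, 0, 0.8, 0.15, -0.36, 0], [0, 0, 0, 0.9, 0.15, 0, 0], [0, 0, 0, 0.9, 0.15, 0, 0], [0, 0, 0, 0.9, 0.15, 0, 0], [0, 0, 0, 0.9, 0.15, 0, 0], [0, 0, 0, 0.9, 0.15, 0, 0], [0, 0, 0, 0.9, 0.1, 0, 0]])

```text
time_s: 14.95
position: [0.6012, 0.0626, 0.4695]
tool_rot: [-3.141, 0.0, 1.604]
contact_force: [1.3, -0.4, -5.8]
opening: 0.0637
grip_force: 30.0
```

servo_tool(series=[[0, 0, -0.4, 0.7, 0.05, 0, 0], [0, 0, -0.43, 0.4, 0, 0, 0], [0, 0, 0, 0.2, 0, 0, 0], [0, 0, 0, 0, 0, 0, 0], [0, 0, 0, 0, 0, 0, 0], [0, 0, 0, 0, 0, 0, 0]])

```text
time_s: 15.55
position: [0.5994, 0.1228, 0.4705]
tool_rot: [3.141, 0.001, 1.725]
contact_force: [-0.3, 0.5, -6.0]
opening: 0.0638
grip_force: 30.0
```

Run:
```python
from h import *
go([.604,.081,.47],99.1)
K,T=camT("wrist");p,d=manip.grab_frame("wrist");np.savez("w2.npz",p=p,d=d,T=T,K=K);cv2.imwrite("pics/w2.png",p)
C=cloud(d,K,T);P=C[d>0];M=dockR()
q=(P-D0)@M   # dock coords
s=(np.abs(q[:,0])<.06)&(np.abs(q[:,1])<.06)&(q[:,2]>-.01)&(q[:,2]<.08);q=q[s]*1000
print(len(q))
f=q[(abs(q[:,0])<30)&(abs(q[:,1])<18)&(q[:,2]<8)];print("floor z",np.percentile(f[:,2],[10,50,90]) if len(f) else None)
mid=(q[:,2]>15)&(q[:,2]<45)
for nm,ax,o,sg in(("x+",0,1,1),("x-",0,1,-1),("y+",1,0,1),("y-",1,0,-1)):
    w=q[mid&(abs(q[:,o])<(15 if o else 25))&(sg*q[:,ax]>15)&(sg*q[:,ax]<38)];print("wall",nm,len(w),np.percentile(w[:,ax],[10,25,50,75,90]).round(1) if len(w) else None)
    e=q[(abs(q[:,o])<25)&(sg*q[:,ax]>15)&(q[:,2]>55)];print(" lip",nm,len(e),np.percentile(sg*e[:,ax],[5,50,95]).round(1) if len(e) else None,np.percentile(e[:,2],[50,98]).round(1) if len(e) else None)
```

```text
tcp [599.4 122.8 470.5] turn units [ 0.    0.01 -0.03] then shift units after turn [-0.84 -0.04  0.01] | shift before turn [-0.84 -0.04  0.01]
7185
floor z [-1.63430568 -0.78614879  0.0831198 ]
wall x+ 0 None
 lip x+ 280 [38.  42.2 43.8] [59.6 61.4]
wall x- 447 [-34.  -33.7 -33.4 -33.1 -32.8]
 lip x- 393 [36.9 39.6 42.9] [58.3 61.1]
wall y+ 264 [17.8 20.4 21.8 21.9 22. ]
 lip y+ 382 [25.8 28.5 31.7] [58.9 61.5]
wall y- 0 None
 lip y- 307 [25.5 28.3 31.3] [59.1 61.6]
```

View pics/w2.png

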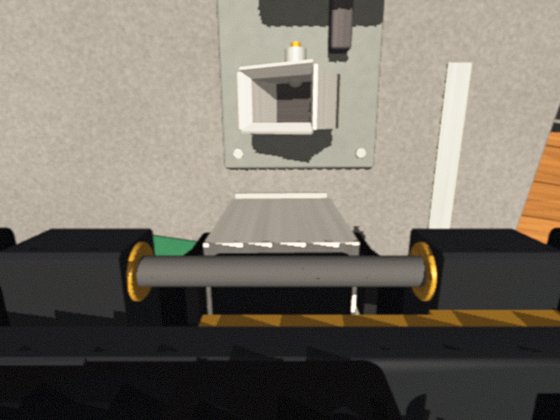

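Run:
```python
from h import *
z=np.load("w2.npz");C=cloud(z["d"],z["K"],z["T"]);t=tcp();q=((C-t[:3,3])@t[:3,:3])[z["d"]>0]*1000
f=q[(q[:,2]>185)&(q[:,2]<225)&(abs(q[:,1])<22)&(abs(q[:,0])<40)]
A=np.c_[f[:,2]-205,f[:,1],np.ones(len(f))];print("face x = slope z,y,const",len(f),np.linalg.lstsq(A,f[:,0],rcond=None)[0],"zmax",np.percentile(q[(abs(q[:,0])<30)&(abs(q[:,1])<32)&(q[:,2]<262)][:,2],99))
P=tcpfor(.11);print(P)
go([P[0],P[1],.47],99.09)
go(P,Rt=toolR())
```

```text
face x = slope z,y,const 1319 [7.52336104e-04 6.76525552e-03 1.78544555e+01] zmax 244.88520845149708
[0.42853755 0.1841229  0.38749305]
tcp [599.4 123.2 470.5] turn units [ 0.    0.   -0.03] then shift units after turn [ 1.74 -3.18  0.01] | shift before turn [ 1.73 -3.19  0.01]
tcp [599.4 123.2 470.5] turn units [-3.49  0.01 -0.03] then shift units after turn [ 1.74 -3.59 -0.15] | shift before turn [ 1.73 -3.19  1.66]
```

servo_tool(series=[[0, 0, 0, 0.3, -0.55, 0, 0], [0, 0, 0, 0.4, -0.7, 0, 0], [0, 0, 0, 0.4, -0.7, 0, 0], [0, 0, 0, 0.4, -0.7, 0, 0], [0, 0, 0, 0.27, -0.54, 0, 0], [-0.5, 0, 0, 0, 0, 0, 0], [-0.7, 0, 0, 0, 0, 0, 0], [-0.7, 0, 0, 0, 0, 0, 0], [-0.7, 0, 0, 0, 0, 0, 0], [-0.6, 0, 0, 0, 0, 0, 0], [-0.29, 0, 0, 0, 0, 0, 0], [0, 0, 0, 0, 0, 0, 0]])

```text
time_s: 16.8
position: [0.4275, 0.186, 0.4699]
tool_rot: [2.62, -0.0, 1.726]
contact_force: [-0.4, -0.7, -7.2]
opening: 0.0642
grip_force: 30.0
```

Run:
```python
from h import *
o=manip.observe();print(o["joint_pos"].round(2),o["contact_force"].round(1))
go(tcpfor(.08,0,.002),Rt=toolR())
```

```text
[-1.06 -0.06  0.48  2.08  0.38  0.66 -0.66] [-0.4 -0.7 -7.2]
tcp [427.5 186.  469.9] turn units [-0.02  0.01 -0.02] then shift units after turn [ 0.   -0.81  2.03] | shift before turn [ 0.   -0.81  2.04]
```

servo_tool(series=[[-0.02, 0.01, -0.02, 0, -0.4, 0.3, 0], [0, 0, 0, 0, -0.41, 0.4, 0], [0, 0, 0, 0, 0, 0.5, 0], [0, 0, 0, 0, 0, 0.5, 0], [0, 0, 0, 0, 0, 0.3, 0], [0, 0, 0, 0, 0, 0, 0], [0, 0, 0, 0, 0, 0, 0], [0, 0, 0, 0, 0, 0, 0]])

```text
time_s: 17.6
position: [0.4429, 0.1902, 0.3643]
tool_rot: [2.614, -0.001, 1.732]
contact_force: [0.1, 0.5, -6.6]
opening: 0.0639
grip_force: 30.0
```

Run:
```python
from h import *
o=manip.observe();print(o["contact_force"].round(1))
go(tcpfor(.04,0,.002),Rt=toolR())
K,T=camT("wrist");p,d=manip.grab_frame("wrist");cv2.imwrite("pics/w3.png",p)
t=tcp();q=((cloud(d,K,T)-t[:3,3])@t[:3,:3])[d>0]*1000
f=q[(q[:,2]>185)&(q[:,2]<225)&(abs(q[:,1])<22)&(abs(q[:,0])<25)]
A=np.c_[f[:,2]-205,f[:,1],np.ones(len(f))];print("face",len(f),np.linalg.lstsq(A,f[:,0],rcond=None)[0])
```

```text
[ 0.1  0.5 -6.6]
tcp [442.9 190.2 364.3] turn units [ 0.02 -0.01  0.01] then shift units after turn [-0.03 -0.03  0.85] | shift before turn [-0.04 -0.03  0.85]
face 1314 [8.59224186e-04 5.59167164e-03 1.81826603e+01]
```

View pics/w3.png

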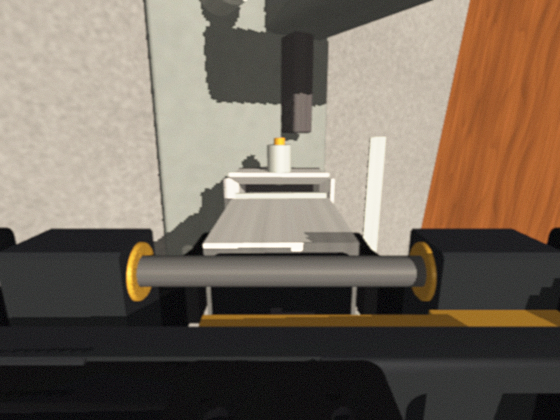

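servo_tool(series=[[0.02, 0, 0, -0.03, -0.03, 0.1, 0], [0, 0, 0, 0, 0, 0.15, 0], [0, 0, 0, 0, 0, 0.15, 0], [0, 0, 0, 0, 0, 0.15, 0], [0, 0, 0, 0, 0, 0.15, 0], [0, 0, 0, 0, 0, 0.15, 0], [0, 0, 0, 0, 0, 0, 0], [0, 0, 0, 0, 0, 0, 0]])

```text
time_s: 18.45
position: [0.463, 0.1921, 0.3257]
tool_rot: [2.618, 0.0, 1.732]
contact_force: [-0.2, 0.0, -5.9]
opening: 0.0632
grip_force: 30.0
```

Run:
```python
from h import *
o=manip.observe();print((dockR().T@o["contact_force"]).round(1),o["torque"].round(2))
go(tcpfor(.02,0,.002),Rt=toolR())
```

```text
[-3.1  0.1 -5. ] [-0.28  1.08 -0.06]
tcp [463.  192.1 325.7] turn units [-0.   -0.01  0.02] then shift units after turn [-0.01  0.01  0.38] | shift before turn [-0.01  0.01  0.38]
```

servo_tool(series=[[0, 0, 0, 0, 0, 0.1, 0], [0, 0, 0, 0, 0, 0.1, 0], [0, 0, 0, 0, 0, 0.1, 0], [0, 0, 0, 0, 0, 0.1, 0], [0, 0, 0, 0, 0, 0.06, 0], [0, 0, 0, 0, 0, 0, 0], [0, 0, 0, 0, 0, 0, 0]])

```text
time_s: 19.15
position: [0.4745, 0.1925, 0.3059]
tool_rot: [2.619, 0.001, 1.729]
contact_force: [-0.4, -5.9, -1.6]
opening: 0.0637
grip_force: 30.0
```

Run:
```python
from h import *
o=manip.observe();print((dockR().T@o["contact_force"]).round(1),o["torque"].round(2))
go(tcpfor(.0,0,.002),Rt=toolR())
```

```text
[-1.9 -5.8 -0.7] [-1.15  0.79 -0.79]
tcp [474.5 192.5 305.9] turn units [-0.  0.  0.] then shift units after turn [0.02 0.01 0.32] | shift before turn [0.02 0.01 0.32]
```

servo_tool(series=[[0, 0, 0, 0, 0, 0.08, 0], [0, 0, 0, 0, 0, 0.08, 0], [0, 0, 0, 0, 0, 0.08, 0], [0, 0, 0, 0, 0, 0.06, 0], [0, 0, 0, 0, 0, 0.04, 0], [0, 0, 0, 0, 0, 0, 0], [0, 0, 0, 0, 0, 0, 0]])

```text
time_s: 19.85
position: [0.482, 0.1955, 0.2917]
tool_rot: [2.618, -0.0, 1.733]
contact_force: [-6.6, -3.3, 3.0]
opening: 0.0636
grip_force: 30.0
```

Run:
```python
from h import *
o=manip.observe();print((dockR().T@o["contact_force"]).round(1),o["torque"].round(2))
go(tcpfor(.0,0,.002),Rt=toolR())
```

```text
[-4.6 -2.2  6.1] [-0.65  1.46 -0.15]
tcp [482.  195.5 291.7] turn units [ 0.   -0.01  0.02] then shift units after turn [-0.02  0.01 -0.  ] | shift before turn [-0.02  0.01 -0.  ]
```

servo_tool(series=[[0, 0, 0, 0, 0, 0.04, 0], [0, 0, 0, 0, 0, 0.04, 0], [0, 0, 0, 0, 0, 0, 0], [0, 0, 0, 0, 0, 0, 0]])

```text
time_s: 20.25
position: [0.4828, 0.1954, 0.2899]
tool_rot: [2.617, 0.001, 1.733]
contact_force: [-23.4, -8.2, 26.1]
opening: 0.0639
grip_force: 30.0
```

Run:
```python
from h import *
o=manip.observe();print((dockR().T@o["contact_force"]).round(1),o["torque"].round(2))
go(tcpfor(.0,0,.002),Rt=toolR())
p,d=manip.grab_frame("side");K,T=camT("side");q=((cloud(d,K,T)-D0)@dockR())[d>0]*1000
f=q[(abs(q[:,0])<60)&(abs(q[:,1])<40)&(q[:,2]>60)&(q[:,2]<125)];print(len(f),np.percentile(f[:,2],[50,90,98]) if len(f) else 0)
c=p[60:200,170:320];cv2.imwrite("pics/s2.png",cv2.resize(c,None,fx=4,fy=4,interpolation=cv2.INTER_CUBIC))
```

```text
[-8.1 -4.4 34.8] [-1.29  2.55 -0.27]
tcp [482.8 195.4 289.9] turn units [ 0.   -0.01  0.02] then shift units after turn [-0.01  0.02 -0.04] | shift before turn [-0.01  0.02 -0.04]
985 [101.04085633 119.35537828 120.98715223]
```

servo_tool(series=[[0, 0, 0, 0, 0, -0.05, 0], [0, 0, 0, 0, 0, 0, 0], [0, 0, 0, 0, 0, 0, 100], [0, 0, 0, 0, 0, 0, 100], [0, 0, 0, 0, 0, 0, 100], [0, 0, 0, 0, 0, 0, 100], [0, 0, 0, 0, 0, 0, 100], [0, 0, 0, 0, 0, 0, 100]])

```text
time_s: 21.1
position: [0.4833, 0.1956, 0.29]
tool_rot: [2.618, -0.0, 1.733]
contact_force: [-0.5, -0.4, 0.0]
opening: 0.087
grip_force: 0.0
```

servo_tool(series=[[0, 0, 0, 0, 0, -0.3, 100], [0, 0, 0, 0, 0, -0.5, 100], [0, 0, 0, 0, 0, -0.6, 100], [0, 0, 0, 0, 0, -0.6, 100], [0, 0, 0, 0, 0, -0.3, 100], [0, 0, 0, 0, 0, 0, 100], [0, 0, 0, 0, 0, 0, 100]])

```text
time_s: 21.8
position: [0.4265, 0.1861, 0.3894]
tool_rot: [2.618, 0.0, 1.733]
contact_force: [0.1, 0.5, -0.5]
opening: 0.0872
grip_force: 0.0
```

Run:
```python
from h import *
K,T=camT("wrist");p,d=manip.grab_frame("wrist");cv2.imwrite("pics/w4.png",p)
t=tcp();print(t[:3,3])
q=((cloud(d,K,T)-D0)@dockR())*1000;q[d==0]=1e4
m=(abs(q[...,0])<45)&(abs(q[...,1])<40)&(q[...,2]>112)&(q[...,2]<150)
print("cap top z",m.sum(),np.percentile(q[m][:,2],[5,50,95]),"centre",[np.percentile(q[m][:,i],[2,98]).round(1) for i in(0,1)])
f=q[m];print("tilt x,y",np.linalg.lstsq(np.c_[f[:,:2],np.ones(len(f))],f[:,2],rcond=None)[0])
for n in("top",):
  K,T=camT(n);p,d=manip.grab_frame(n);C=cloud(d,K,T)
  for u,v in((256,240),(332,264)):
    s=np.s_[v-28:v+29,u-28:u+29];m=((C[s][...,2]>.105)&(C[s][...,2]<.15)).astype(np.uint8)
    c=max(cv2.findContours(m,cv2.RETR_EXTERNAL,cv2.CHAIN_APPROX_NONE)[0],key=cv2.contourArea)+[u-28,v-28]
    print(cv2.minAreaRect(ray(c,.112,K,T)[:,:2].astype(np.float32)*1000))
print(manip.observe()["contact_force"])
```

```text
[0.42655118 0.18605315 0.38879811]
cap top z 3482 [117.12090177 119.23284624 120.35623649] centre [array([-27.9,  25.1]), array([-14.6,  17.8])]
tilt x,y [-1.21121114e-03 -3.80353854e-02  1.19135336e+02]
((540.3350830078125, -43.22218322753906), (64.01187133789062, 39.71066665649414), 12.787346839904785)
((496.27862548828125, -193.2803955078125), (63.91403579711914, 40.47835159301758), 14.403182029724121)
[ 0.39787249 -0.22249995 -0.21635876]
```

View pics/w4.png

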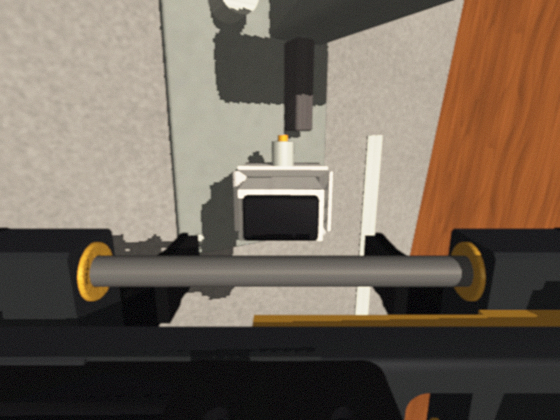

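```bash
python3 -c "
from plant import manip
print(manip.job_done())"
```

```text
the job is handed in; nothing more can be done
None
```

The job is handed in at about 22 s. The third magazine was the full one (about 6.5 N on lifting); it sits fully home in the dock as far as the force stop and camera show, though I couldn't read the ball joint directly. The two empty magazines stand upright on the mat, and I kept clear of the thread cone, tin and mallet.

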